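# Balance a sealed beam on a domed post

### The arm

A 6-joint arm with a two-finger parallel gripper is mounted at the origin on a cart in front of the work surface, level with it; the furniture and walls round the work are solid. World frame = base frame: x ahead of the robot, y to its left, z up, the work surface at z = 0. Lengths are in m, angles in rad, forces in N, time in s.
With the tool pointing down it reaches from about 0.3 to 0.85 m from the base axis. Payload 4.2 kg.
Tool frame: the origin (TCP) lies on the centre line of the jaws, within the pads' length; the fingertips stand 8 mm ahead of it and the grasp point (between the pads) lies 11 mm behind it (manip.nose_length is the distance from the TCP to the fingertips, in m); z points along the fingers, y is the direction in which the jaws open and shut (so a half turn about z gives the same grasp; the last joint's range is limited). The gripper opens to 91 mm and grips with 3 to 60 N. Pads are 32 mm wide; open, the fingers measure 118 mm over their backs; the gripper's body (76 mm by 178 mm) begins 60 mm behind the grasp point.
Start: joints at [1.118, 0.32, 1.565, -0, 1.257, -0.02], TCP at [0.241, 0.522, 0.187] pointing down, gripper open.
Joint ranges: [-3.11, 3.11], [-0.84, 2.01], [0.21, 2.61], [-1.34, 4.49], [0.05, 2.63], [-2.56, 2.56]. Speed limits (rad/s): [2.57, 2.57, 3.14, 3.14, 3.14, 3.14].

### API

Orientations are given as [roll, pitch, yaw] about the fixed x, y, z axes, in that order (R = Rz(yaw) Ry(pitch) Rx(roll)).
In Python, from plant import get_obs, imaging, workorder, manip gives the robot as it stands.
- The arm moves only by the shell command python3 -m pendant 'ROWS' [FORCE]. ROWS is JSON, a list of rows, each an object of numbers: "jaw": the finger opening in cm, from 0 to 9.12; "x", "y", "z": the shift along the world's x, y, z in cm; "roll": the turn about the world's z in rad. In form: [{"jaw": .., "x": .., "y": .., "z": .., "roll": ..}, ...]. A call has 1 to 8 rows; each row is the pose to reach, as a shift and turn from the pose measured when the call began; what a row does not reach only later rows make up. A row lasts 1/8 s, in which the tool goes at most 62.5 mm and 10.7 degrees, less where a joint would pass 70% of its speed; a pose out of reach is approached as far as the arm can. A call with a gripper value outside its range is refused whole. The fingers move at their own pace and stop on an object; FORCE is the grip in N (left out, the last holds). Time passes only in rows, so rows that repeat a pose let the fingers close. It gives the time, the measured TCP pose, the force and the opening at its end, in the units of the state.
- get_obs(): the state, without advancing time (a new reading comes with each control period).
- imaging.snapshot(name): name is "scene" or "top"; returns the picture (420x560x3 uint8, blue, green, red); there is no depth.
- imaging.camera_info(name): a dict with "fx", "fy", "cx", "cy" (pixels), "extrinsics" (4x4, takes a point from camera to world coordinates). Camera axes: x right, y up, looking along -z (the intrinsics and any distortion apply to the point x, -y, -z); pixel columns grow to the right and rows downward; lengths in m; the calibration is good to about 2 mm. A picture is of the moment at which its call begins. camera_info takes no time and is no camera call.
- workorder.hand_in(): hands the job in, once; it reports no verdict.
The state is a dict: "t": time; "joint_positions": joint angles; "joint_vel": joint speeds; "joint_torque": joint torques, N m; "position": TCP position; "tool_rot": TCP orientation; "ft_force": force on the tool from outside, world axes, zero at the start; "moment": the same for the moment, N m; "opening": opening from 0.0 (shut) to 1.0 (fully open).
Only numpy, scipy, OpenCV 4.12 (cv2) and the standard library are available. Lean on these libraries where they do the work, as an engineer would, in place of code of your own. Each camera call takes 0.05 s, during which the arm holds its last target.

### The job

The sealed beam is heavier towards one end, and nothing outside shows where its balance point lies. Find it: pick the beam up and set it across the crown of the blue domed post so that it rests there level and still, on the dome alone, when you let go. Leave the glassware, the bottles and the steel ring where they stand.

Things in the scene. Friction and masses are not known exactly. Their poses are not given: they have to be found in the camera images.
- beam: sealed aluminium beam, red end caps, black ticks 10 mm apart on top: 200 mm long (its x), 40 wide (its y), 20 high (its z), about 0.55 kg; starts flat on the worktop. Origin at the centre of its underside, z up. A slug fixed inside puts its centre of mass 8 to 36 mm from the middle of its length, towards one end, at half its width and height.
- dome_post: fixed post with a half-ball top: dark foot 144 mm in diameter and 8 mm high, aluminium skirt 119 mm in diameter, blue rubber-coated half ball of 60 mm radius whose centre is 45 mm above the worktop. Origin on the worktop under its axis, z up.
- dome_crown (a point): the highest point of the blue dome, 105 mm above the worktop, on the post's axis
- flask: glass volumetric flask, 60 mm in diameter, 173 mm high; bystander, origin under its centre
- beaker: glass beaker, 78 mm across, 94 mm high; bystander, origin under its centre
- brown_bottle: brown bottle with black cap, 62 mm in diameter, 141 mm high; bystander, origin under its centre
- ring: steel screw ring lying flat, 80 mm in diameter, 28 mm high; bystander, origin under its centre
- white_bottle: white bottle with white cap, 42 mm in diameter, 78 mm high; bystander, origin under its centre

How it is judged:
At the end, for the whole second after the job is handed in: The beam rests across the dome, its middle within 60 mm of the crown seen from above and its underside's middle more than 95 mm above the worktop, right way up and level within 0.12 rad (7 degrees), its weight on the dome (more than 4 N), and still (under 0.02 m/s and 0.15 rad/s) (angle between beam's own z axis and vertical below 0.12 rad and contact force between beam and dome_post above 4 N and horizontal distance between beam and dome_crown below 0.06 m and height (world z) of beam above 0.095 m and linear speed of beam below 0.02 m/s and angular speed of beam below 0.15 rad/s); the robot touches nothing.
It fails at once if a bystander (flask, beaker, brown bottle, ring or white bottle) is moved more than 30 mm (distance of any of flask, beaker, brown_bottle, ring, white_bottle from where it was at the start of the episode above 0.03 m).
It also fails if it takes over 51 s, if anything falls off the work surface, if the arm or the gripper's body presses on something with over 40 N, if the wrist force passes 120 N, or if a joint passes its speed limit or range.

## Working session

There is one attempt and no reset: what is moved stays moved. The work goes in short steps, Python scripts to look and compute and a shell command to move; the robot and the scene stay as the last step left them, time stands still between calls to the robot, and variables do not carry over. Pictures are saved under pics/ and viewed, and the job is handed in when it is done.

```bash
mkdir -p pics; ls
python3 - <<'E'
from plant import get_obs, imaging, workorder, manip
import cv2
print(get_obs())
for n in ("scene","top"):
    cv2.imwrite(f"pics/{n}0.png", imaging.snapshot(n)); print(n, imaging.camera_info(n))
print(manip.nose_length)
E
```

```text
pics
{'t': 0.0, 'joint_positions': array([ 1.11797713e+00,  3.20297539e-01,  1.56568515e+00, -3.73451262e-05,
        1.25738705e+00, -2.00201847e-02]), 'joint_vel': array([-0.00066795, -0.00033361,  0.00105076,  0.00062906,  0.00093154,
        0.00131236]), 'joint_torque': array([-1.25843559e-03, -4.12445927e+01, -2.31978571e+01,  7.27015338e-02,
        4.52915090e-02, -1.28211072e-04]), 'position': array([0.24094138, 0.52147328, 0.18661471]), 'tool_rot': array([-3.13981521e+00, -7.68297546e-08,  2.70880519e+00]), 'ft_force': array([-0.06452508, -0.38816333, -0.40170328]), 'moment': array([-0.05025682, -0.01901518, -0.03322418]), 'opening': 0.9981050993371381}
scene {'fx': 457.1874908145179, 'fy': 457.1874908145179, 'cx': 282.8784005876492, 'cy': 208.8027333235738, 'extrinsics': array([[ 0.50279773,  0.37901855, -0.77687797, -0.54655247],
       [-0.86427724,  0.23582839, -0.44430826, -0.65739472],
       [ 0.01480881,  0.89483513,  0.44615108,  0.73195058],
       [ 0.        ,  0.        ,  0.        ,  1.        ]])}
top {'fx': 391.67646191395625, 'fy': 391.67646191395625, 'cx': 283.45304109242403, 'cy': 209.1607721637542, 'extrinsics': array([[ 0.01729731,  0.98148601, -0.1907512 ,  0.36087227],
       [-0.99969043,  0.02038938,  0.01425907, -0.01393557],
       [ 0.01788437,  0.1904455 ,  0.98153485,  1.18080328],
       [ 0.        ,  0.        ,  0.        ,  1.        ]])}
0.008
```

View pics/top0.png

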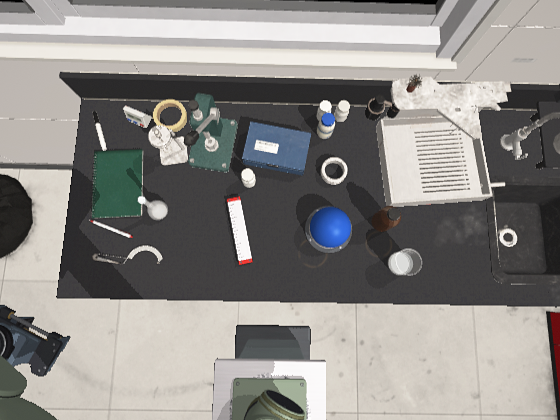

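View pics/scene0.png

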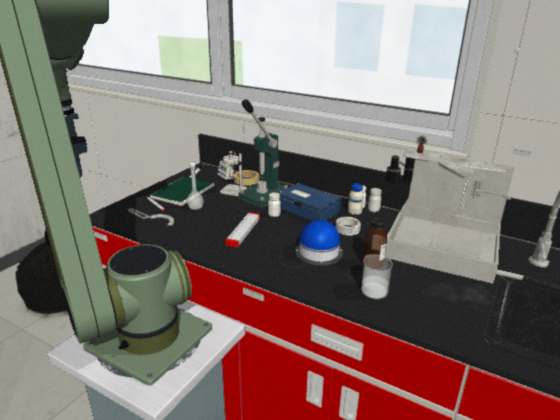

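The top view shows the beam around (239,230) with red caps, the dome around (329,228), the white bottle at (248,177), the ring at (333,170), the brown bottle at (385,220), the beaker at (404,262) and the flask at (155,208).

```bash
cat > h.py <<'E'
import numpy as np, cv2
from plant import get_obs, imaging
def ray(n,u,v):
    c=imaging.camera_info(n);T=np.array(c["extrinsics"])
    d=T[:3,:3]@np.array([(u-c["cx"])/c["fx"],-(v-c["cy"])/c["fy"],-1.]); return T[:3,3],d/np.linalg.norm(d)
def onz(n,u,v,z):
    o,d=ray(n,u,v); return o+d*(z-o[2])/d[2]
def proj(n,p):
    c=imaging.camera_info(n);T=np.array(c["extrinsics"])
    q=T[:3,:3].T@(np.asarray(p)-T[:3,3]); return c["cx"]+c["fx"]*q[0]/-q[2], c["cy"]-c["fy"]*q[1]/-q[2]
def tri(r1,r2):
    (o1,d1),(o2,d2)=r1,r2
    s=np.linalg.lstsq(np.c_[d1,-d2],o2-o1,rcond=None)[0]
    a,b=o1+s[0]*d1,o2+s[1]*d2; return (a+b)/2,np.linalg.norm(a-b)
def comps(mask,minA=15):
    n,l,s,c=cv2.connectedComponentsWithStats(mask.astype(np.uint8))
    return [(c[i],s[i],l==i) for i in range(1,n) if s[i][4]>=minA]
E
python3 - <<'E'
from h import *
for n in ("top","scene"):
    im=cv2.imread(f"pics/{n}0.png"); hsv=cv2.cvtColor(im,cv2.COLOR_BGR2HSV);H,S,V=[hsv[...,i].astype(int) for i in range(3)]
    red=((H<8)|(H>172))&(S>150)&(V>80); blue=(abs(H-115)<12)&(S>180)&(V>80)
    for c,s,_ in comps(red,6):
        if s[4]<300: print(n,'red',c,s, onz(n,*c,.02 ))
    for c,s,_ in comps(blue,60): print(n,'blue',c,s,onz(n,*c,.075))
# beam outline top
im=cv2.imread("pics/top0.png");roi=im[185:275,215:265]
hsv=cv2.cvtColor(roi,cv2.COLOR_BGR2HSV)
m=(hsv[...,2]>110).astype(np.uint8)
for c,s,l in comps(m,50):
    r=cv2.minAreaRect(np.argwhere(l)[:,::-1].astype(np.float32)+[215,185] if 0 else (np.argwhere(l)[:,::-1]+[215,185]).astype(np.float32)); b=cv2.boxPoints(r); print(s,r); P=np.array([onz("top",*p,.02) for p in b]);print(P, P.mean(0))
cv2.imwrite("pics/roi.png",cv2.resize(im[150:290,200:420],None,fx=3.5,fy=3.5,interpolation=cv2.INTER_NEAREST))
E
```

```text
top red [231.67857143 198.64285714] [227 197  10   5  28] [0.61564235 0.1265233  0.02      ]
top red [239.  197.5] [238 196   3   4   8] [0.61965752 0.10453977 0.02      ]
top red [245.12765957 261.4893617 ] [238 259  15   6  47] [0.4275364  0.07908737 0.02      ]
top blue [329.84876033 226.60413223] [ 310  208   41   39 1210] [ 0.52775561 -0.1634635   0.075     ]
scene red [420.55555556 148.        ] [420 146   2   5   9] [ 1.61278061 -0.18214168  0.02      ]
scene red [255.42857143 213.07142857] [251 212   9   4  14] [0.61526635 0.11490652 0.02      ]
scene red [231.33673469 242.82653061] [225 238  14  10  98] [0.4111609  0.06809063 0.02      ]
scene blue [356.46478873 186.54929577] [352 183  10   8  71] [ 0.89182521 -0.13756575  0.075     ]
scene blue [319.63617021 235.09042553] [300 219  40  31 940] [ 0.5062227  -0.17930335  0.075     ]
[ 12  11  26  69 918] ((239.2010955810547, 230.1223602294922), (67.45777130126953, 13.77658748626709), 79.04593658447266)
[[0.61628901 0.14362827 0.02      ]
 [0.6252871  0.10307838 0.02      ]
 [0.42664807 0.05778867 0.02      ]
 [0.41830313 0.09715454 0.02      ]] [0.52163183 0.10041246 0.02      ]
```

View pics/roi.png

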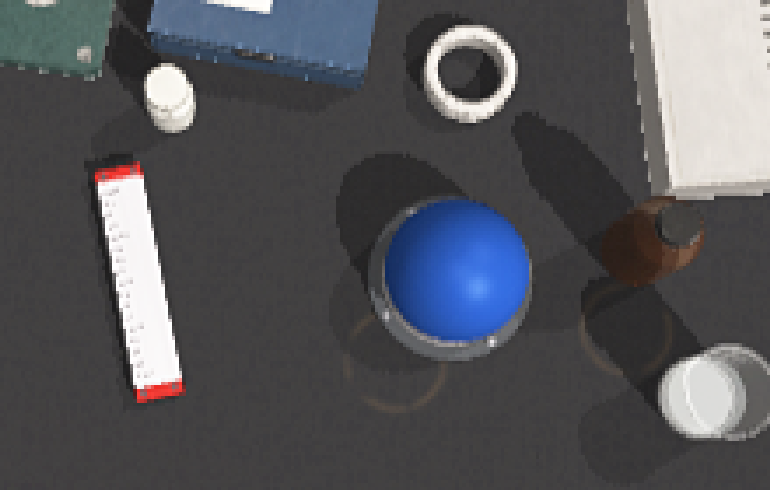

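Run:
```python
from h import *
print('dome',onz("top",329.85,226.6,.045), 'circle check')
im=cv2.imread("pics/top0.png");hsv=cv2.cvtColor(im,cv2.COLOR_BGR2HSV)
m=((abs(hsv[...,0].astype(int)-112)<14)&(hsv[...,1]>150)&(hsv[...,2]>60)).astype(np.uint8)
for c,s,l in comps(m,500):
    if s[0]>300:
        cn=cv2.findContours(l.astype(np.uint8),0,2)[0][0]; print('dome',c,cv2.minEnclosingCircle(cn),cv2.fitEllipse(cn), onz("top",*c,.045))
        P=np.array([onz("top",*p[0],.045) for p in cn]); print(np.ptp(P,0))
# foot bolts/scene check: predicted crown and equator extremes in scene
for p in [(0.53,-.163,.105),(0.53,-.163,.045)]: print(proj("scene",p),proj("top",p))
for n,u,v,z in [("flask",155,210,.03),("flasktop",140,199,.173),("wb",248,178,.07),("ring",333.5,170.5,.028),("brown cap",394,214,.14),("beaker",402,263,.0)]: print(n,onz("top",u,v,z))
```

```text
dome [ 0.53229541 -0.16752384  0.045     ] circle check
dome [330.105919   226.75545171] ((330.058837890625, 226.7058868408203), 20.398372650146484) ((330.1208190917969, 226.79806518554688), (39.16195297241211, 39.984439849853516), 96.38778686523438) [ 0.53184948 -0.16827415  0.045     ]
[1.16082079e-01 1.17828429e-01 2.22044605e-16]
(np.float64(318.71797944381814), np.float64(221.25874666094472)) (np.float64(331.12405107718104), np.float64(224.22134949980085))
(np.float64(317.7156903799434), np.float64(239.02979828284597)) (np.float64(328.31541025456625), np.float64(227.3440246146032))
flask [0.57403989 0.35135549 0.03      ]
flasktop [0.57601375 0.34731381 0.173     ]
wb [0.6675703  0.07540032 0.07      ]
ring [ 0.70875895 -0.18195355  0.028     ]
brown cap [ 0.5559955  -0.32937928  0.14      ]
beaker [ 0.43282194 -0.39049379  0.        ]
```

The beam centre is at (0.5215, 0.100) with its axis at 0.228 rad, and its measured size is about 203 x 40 mm. The dome is at (0.532, -0.168) with a measured diameter of about 117 mm. Both agree with the given sizes.

```bash
python3 -m pendant '[{"x":5,"y":-6,"z":0,"roll":0.1},{"x":8,"y":-12,"z":0,"roll":0.2},{"x":12,"y":-18,"z":0,"roll":0.35},{"x":16,"y":-24,"z":0,"roll":0.5},{"x":20,"y":-30,"z":-2,"roll":0.66},{"x":24,"y":-36,"z":-4,"roll":0.66},{"x":28.05,"y":-42.1,"z":-7,"roll":0.66},{"x":28.05,"y":-42.1,"z":-7,"roll":0.66}]'; python3 -c "
from plant import get_obs;o=get_obs();print(o['joint_positions'],o['ft_force'],o['moment'])"
```

```text
[ 1.11800993e+00  3.20239338e-01  1.56552641e+00  5.10526013e-05
  1.25739873e+00 -1.99963023e-02] [-0.53665582 -1.50707297  0.35730094] [ 0.00993718 -0.00275321 -0.00556206]$[0]: bad value
```

The rows probably each need a jaw value.

```bash
python3 -m pendant '[{"jaw":9,"x":5,"y":-6,"z":0,"roll":0.1},{"jaw":9,"x":8,"y":-12,"z":0,"roll":0.2},{"jaw":9,"x":12,"y":-18,"z":0,"roll":0.35},{"jaw":9,"x":16,"y":-24,"z":0,"roll":0.5},{"jaw":9,"x":20,"y":-30,"z":-2,"roll":0.66},{"jaw":9,"x":24,"y":-36,"z":-4,"roll":0.66},{"jaw":9,"x":28.05,"y":-42.1,"z":-7,"roll":0.66},{"jaw":9,"x":28.05,"y":-42.1,"z":-7,"roll":0.66}]'; python3 -c "
from plant import get_obs;o=get_obs();print(o['joint_positions'],o['ft_force'],o['moment'])"
```

```text
t: 1.1
position: [0.5124, 0.1136, 0.1219]
tool_rot: [-3.14, 0.0, -2.915]
ft_force: [1.2, 0.3, -0.3]
opening: 0.986
[ 1.97202576e-01  2.93452407e-01  1.77930369e+00 -1.57015625e-03
  1.06862386e+00 -1.59982287e+00] [ 1.17492698  0.25002894 -0.31688338] [ 0.1004631  -0.00020674  0.00670903]
```

```bash
python3 -m pendant '[{"jaw":9,"x":0.9,"y":-1.36,"z":-4,"roll":0},{"jaw":9,"x":0.9,"y":-1.36,"z":-7,"roll":0},{"jaw":9,"x":0.9,"y":-1.36,"z":-7,"roll":0}]' 10
cat > base.py <<'E'
from h import *
import sys
N=int(sys.argv[2]);F=[];M=[];P=[]
for i in range(N):
    im=imaging.snapshot(sys.argv[3] if len(sys.argv)>3 else "top");o=get_obs();F.append(o['ft_force']);M.append(o['moment']);P.append(o['position'])
cv2.imwrite(f"pics/{sys.argv[1]}.png",im)
F=np.array(F);M=np.array(M)
print(o['t'],'pos',np.mean(P,0),'rot',o['tool_rot'],'open',o['opening']);print('F',F.mean(0),F.std(0));print('M',M.mean(0),M.std(0))
E
python3 base.py b1 10
python3 -c "
import cv2;i=cv2.imread('pics/b1.png');cv2.imwrite('pics/b1c.png',cv2.resize(i[150:290,180:400],None,fx=3.5,fy=3.5))"
```

```text
t: 1.48
position: [0.5192, 0.0993, 0.0496]
tool_rot: [-3.141, -0.006, -2.915]
ft_force: [-0.5, 0.3, -0.1]
opening: 0.987
1.975 pos [0.52189108 0.10035566 0.05282143] rot [-3.14015032e+00  1.28256567e-03 -2.91423550e+00] open 0.989394014556053
F [0.23610439 0.33963168 0.0083409 ] [0.61387244 0.39394843 0.47322676]
M [0.06342377 0.00104189 0.00776393] [0.03626916 0.04165795 0.04066354]
```

View pics/b1c.png

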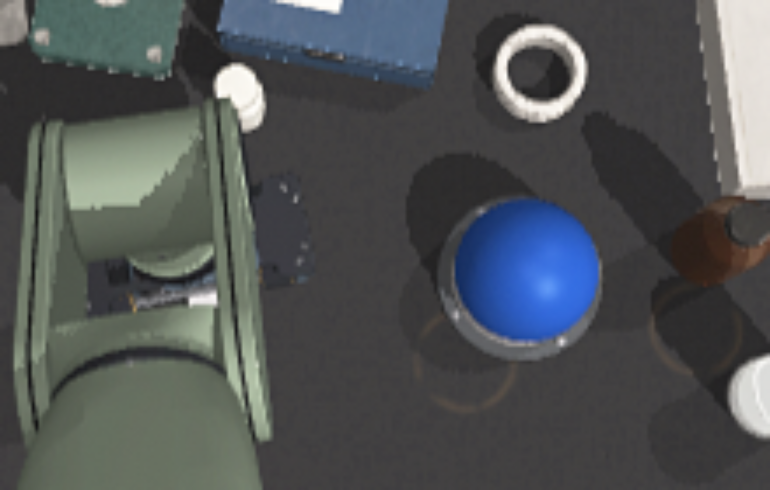

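The arm covers the beam, and only a little of it shows near (200,298) in the crop. The TCP is over the measured middle. Next I descend and grip.

```bash
python3 -m pendant '[{"jaw":9,"x":0,"y":0,"z":-3,"roll":0},{"jaw":9,"x":0,"y":0,"z":-3.9,"roll":0},{"jaw":9,"x":0,"y":0,"z":-3.9,"roll":0},{"jaw":3.5,"x":0,"y":0,"z":-3.9,"roll":0},{"jaw":3.5,"x":0,"y":0,"z":-3.9,"roll":0},{"jaw":3.5,"x":0,"y":0,"z":-3.9,"roll":0},{"jaw":3.5,"x":0,"y":0,"z":-3.9,"roll":0}]' 45; python3 -m pendant '[{"jaw":3.5,"x":0,"y":0,"z":0,"roll":0}]'
```

```text
t: 2.85
position: [0.5217, 0.1002, 0.0138]
tool_rot: [-3.14, 0.002, -2.914]
ft_force: [0.3, -0.3, -0.9]
opening: 0.579
t: 2.98
position: [0.5217, 0.1002, 0.0138]
tool_rot: [-3.14, 0.002, -2.914]
ft_force: [0.3, -0.5, -0.8]
opening: 0.467
```

```bash
python3 -m pendant '[{"jaw":3.5,"x":0,"y":0,"z":0,"roll":0},{"jaw":3.5,"x":0,"y":0,"z":0,"roll":0},{"jaw":3.5,"x":0,"y":0,"z":4,"roll":0},{"jaw":3.5,"x":0,"y":0,"z":8,"roll":0},{"jaw":3.5,"x":0,"y":0,"z":12,"roll":0},{"jaw":3.5,"x":0,"y":0,"z":15,"roll":0},{"jaw":3.5,"x":0,"y":0,"z":15,"roll":0},{"jaw":3.5,"x":0,"y":0,"z":15,"roll":0}]'; python3 base.py lift 20 scene
```

```text
t: 3.98
position: [0.5209, 0.1001, 0.1627]
tool_rot: [-3.14, -0.0, -2.914]
ft_force: [-0.7, -1.0, -1.5]
opening: 0.386
4.975 pos [0.52147878 0.10019396 0.16333716] rot [-3.14010855e+00  1.90859475e-03 -2.91428252e+00] open 0.38334983858931776
F [ 0.06840165  0.10542081 -0.09920129] [0.39333698 0.42920652 0.44638281]
M [ 0.05912436  0.01107776 -0.00506075] [0.02727474 0.03687547 0.02974087]
```

View pics/lift.png

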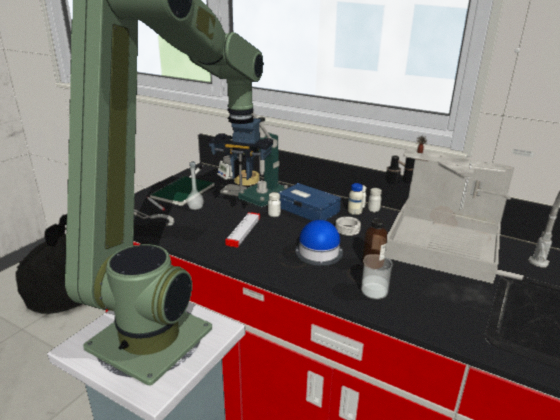

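The jaws closed to 35 mm on nothing, and the beam still lies on the table around (243,229) in the scene view. I'll check whether it shifted.

Run:
```python
from h import *
for f in ("scene0","lift"):
    im=cv2.imread(f"pics/{f}.png");hsv=cv2.cvtColor(im,cv2.COLOR_BGR2HSV);H,S,V=[hsv[...,i].astype(int) for i in range(3)]
    red=((H<8)|(H>172))&(S>150)&(V>80)
    print(f,[ (c.round(1),s[4]) for c,s,_ in comps(red[200:255,215:275],5)])
a=cv2.imread("pics/scene0.png")[195:260,205:285];b=cv2.imread("pics/lift.png")[195:260,205:285]
cv2.imwrite("pics/cmp.png",cv2.resize(np.hstack([a,b]),None,fx=5,fy=5))
```

```text
scene0 [(array([40.4, 13.1]), np.int32(14)), (array([16.3, 42.8]), np.int32(98))]
lift [(array([40.3, 13. ]), np.int32(15)), (array([16.4, 42.9]), np.int32(96))]
```

View pics/cmp.png

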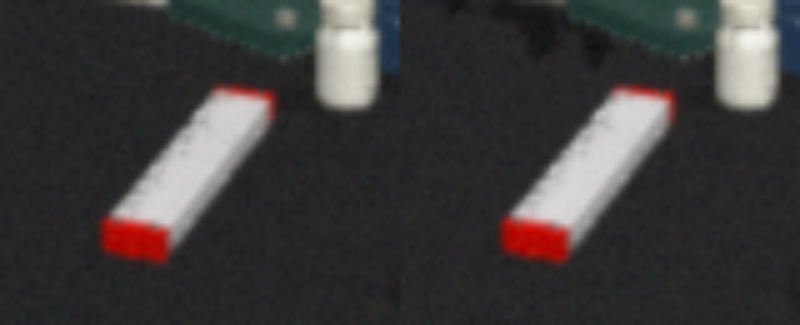

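The beam did not move. I'll grip again with a fully closed target and check the opening before lifting.

```bash
python3 -m pendant '[{"jaw":7,"x":0,"y":0,"z":-3,"roll":0},{"jaw":7,"x":0,"y":0,"z":-6,"roll":0},{"jaw":7,"x":0,"y":0,"z":-9,"roll":0},{"jaw":7,"x":0,"y":0,"z":-11,"roll":0},{"jaw":7,"x":0,"y":0,"z":-12,"roll":0},{"jaw":7,"x":0,"y":0,"z":-15.1,"roll":0},{"jaw":7,"x":0,"y":0,"z":-15.1,"roll":0},{"jaw":0,"x":0,"y":0,"z":-15.1,"roll":0}]' 45; python3 -m pendant '[{"jaw":0,"x":0,"y":0,"z":0,"roll":0},{"jaw":0,"x":0,"y":0,"z":0,"roll":0},{"jaw":0,"x":0,"y":0,"z":0,"roll":0},{"jaw":0,"x":0,"y":0,"z":0,"roll":0},{"jaw":0,"x":0,"y":0,"z":0,"roll":0}]'; python3 -m pendant '[{"jaw":0,"x":0,"y":0,"z":0,"roll":0},{"jaw":0,"x":0,"y":0,"z":0,"roll":0}]'
```

```text
t: 5.98
position: [0.5227, 0.1004, 0.0139]
tool_rot: [-3.14, 0.004, -2.914]
ft_force: [0.1, 0.4, 0.8]
opening: 0.687
t: 6.6
position: [0.5227, 0.1004, 0.0139]
tool_rot: [-3.14, 0.004, -2.914]
ft_force: [0.2, 0.4, -0.8]
opening: 0.142
t: 6.85
position: [0.5226, 0.1004, 0.0138]
tool_rot: [-3.14, 0.004, -2.914]
ft_force: [0.5, -0.8, -0.4]
opening: 0.009
```

The jaws closed fully on nothing, so I need to look again.

Run:
```python
from h import *
a=imaging.snapshot("scene");b=imaging.snapshot("top")
cv2.imwrite("pics/s2.png",cv2.resize(a[120:280,160:340],None,fx=4,fy=3.7));cv2.imwrite("pics/t2.png",cv2.resize(b[150:290,180:320],None,fx=4.2,fy=4.2))
print(get_obs()['position'], proj("scene",get_obs()['position']),proj("top",get_obs()['position']))
```

```text
[0.52260441 0.10038694 0.01387237] (np.float64(243.54228930612797), np.float64(226.81927474768204)) (np.float64(239.31725336518724), np.float64(229.55747368154175))
```

View pics/s2.png

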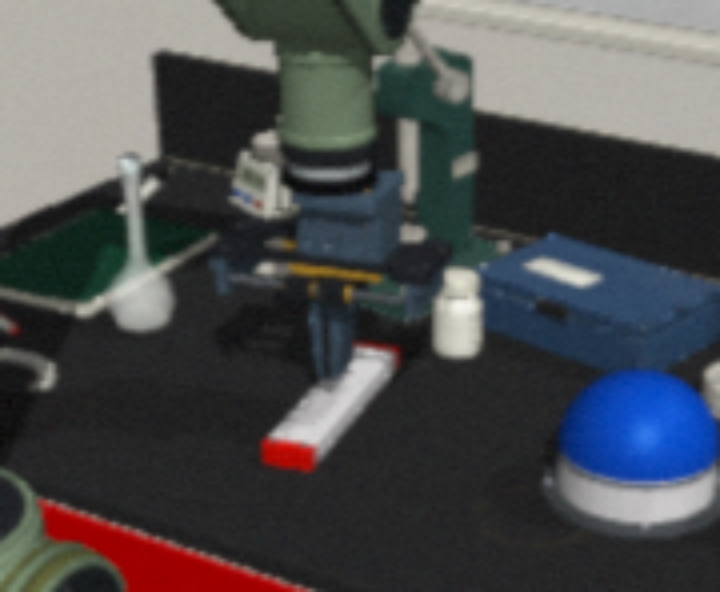

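View pics/t2.png

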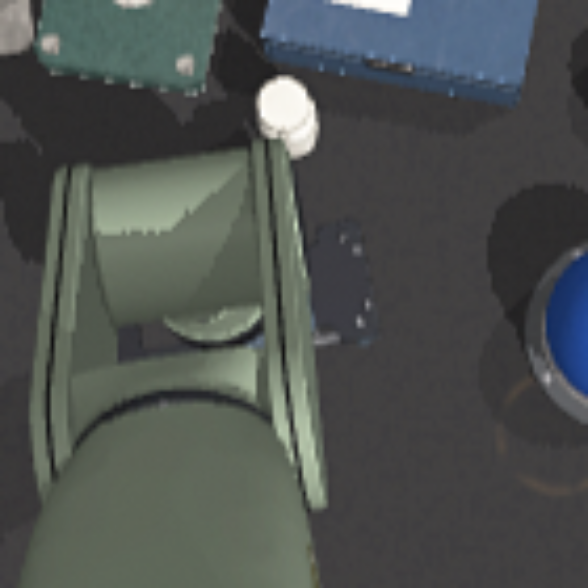

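The fingers (tips near crop (328,380), which is pixel (242,223)) are closed just above the beam. The fingertips are therefore about 15-20 mm higher than the pose suggests, possibly from the arc of the jaws as they close. I'll open, go lower in steps and watch the force.

```bash
python3 -m pendant '[{"jaw":7.5,"x":0,"y":0,"z":1.5,"roll":0},{"jaw":7.5,"x":0,"y":0,"z":1.5,"roll":0},{"jaw":7.5,"x":0,"y":0,"z":1.5,"roll":0},{"jaw":7.5,"x":0,"y":0,"z":1.5,"roll":0},{"jaw":7.5,"x":0,"y":0,"z":1.5,"roll":0},{"jaw":7.5,"x":0,"y":0,"z":1.5,"roll":0},{"jaw":7.5,"x":0,"y":0,"z":1.5,"roll":0},{"jaw":7.5,"x":0,"y":0,"z":0,"roll":0}]' 45;  python3 - <<'E'
from h import *
a=imaging.snapshot("scene");print(get_obs()['position'],get_obs()['ft_force'])
cv2.imwrite("pics/s3.png",cv2.resize(a[180:260,200:300],None,fx=7,fy=7))
E
```

```text
t: 7.95
position: [0.5237, 0.1006, 0.0142]
tool_rot: [-3.14, 0.006, -2.914]
ft_force: [0.1, 0.6, -0.9]
opening: 0.814
[0.52145788 0.10018482 0.01159128] [-0.08122861 -0.09187411 -1.47256447]
```

View pics/s3.png

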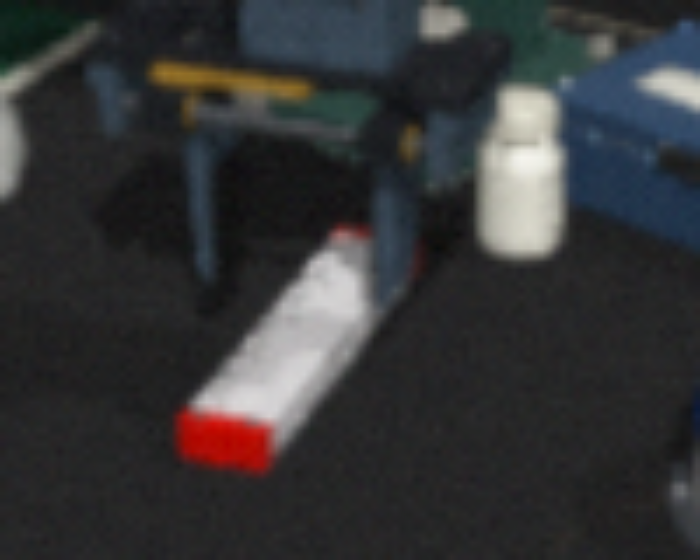

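Run:
```python
from h import *
c=np.array([.5215,.1002]);j=np.array([-.226,.974])
for s in (1,-1):
  for z in (0,.006,.02,.03): print(s,z,np.round(proj("scene",[*(c+s*.04*j),z]),1))
# assume tips symmetric about c: intersect rays with various z
for z in (.01,.02,.03):
  a=onz("scene",230,223.6,z);b=onz("scene",255,223.6,z);print(z,a,b,(a+b)/2,np.linalg.norm(a-b))
```

```text
1 0 [232.1 228.8]
1 0.006 [232.1 227.2]
1 0.02 [231.9 223.4]
1 0.03 [231.8 220.7]
-1 0 [255.  232.6]
-1 0.006 [255. 231.]
-1 0.02 [254.9 227.2]
-1 0.03 [254.9 224.5]
0.01 [0.52307687 0.15511571 0.01      ] [0.56659538 0.08482015 0.01      ] [0.54483612 0.11996793 0.01      ] 0.0826760386248277
0.02 [0.50826104 0.14386133 0.02      ] [0.55117677 0.07453946 0.02      ] [0.5297189  0.10920039 0.02      ] 0.0815308627510994
0.03 [0.49344522 0.13260695 0.03      ] [0.53575815 0.06425877 0.03      ] [0.51460168 0.09843286 0.03      ] 0.08038568687737067
```

The tips stand about 20-25 mm above the table, so I go lower in small steps and watch the vertical force.

```bash
python3 -m pendant '[{"jaw":7.5,"x":0,"y":0,"z":-0.6,"roll":0},{"jaw":7.5,"x":0,"y":0,"z":-1,"roll":0},{"jaw":7.5,"x":0,"y":0,"z":-1,"roll":0}]' 45;  python3 - <<'E'
from h import *
a=imaging.snapshot("scene");print(get_obs()['position'],get_obs()['ft_force'])
cv2.imwrite("pics/s4.png",cv2.resize(a[180:260,200:300],None,fx=7,fy=7))
E
```

```text
t: 8.38
position: [0.5212, 0.1001, 0.0011]
tool_rot: [-3.14, 0.0, -2.914]
ft_force: [-0.5, -0.5, -0.7]
opening: 0.825
[0.52146077 0.1002025  0.00148252] [ 0.93791969 -0.46628957  1.29488873]
```

View pics/s4.png

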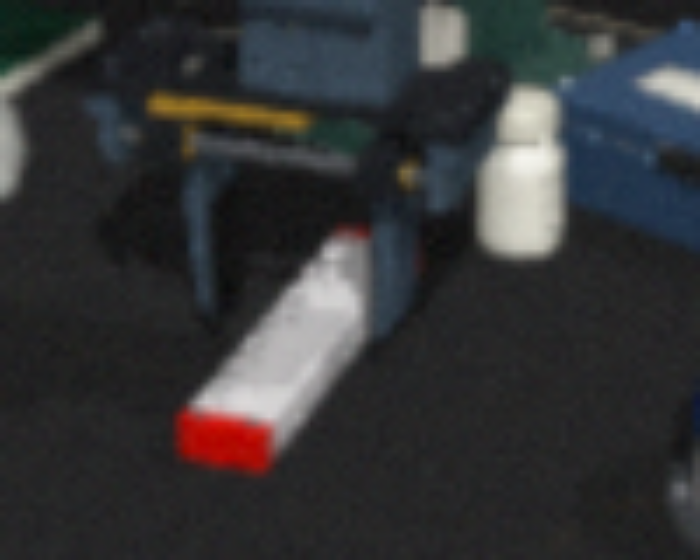

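```bash
python3 -m pendant '[{"jaw":7.5,"x":0,"y":0,"z":-0.4,"roll":0},{"jaw":7.5,"x":0,"y":0,"z":-0.7,"roll":0},{"jaw":7.5,"x":0,"y":0,"z":-0.7,"roll":0}]' 45;  python3 - <<'E'
from h import *
a=imaging.snapshot("scene");print(get_obs()['position'],get_obs()['ft_force'])
cv2.imwrite("pics/s5.png",cv2.resize(a[180:260,200:300],None,fx=7,fy=7))
E
```

```text
t: 8.8
position: [0.5213, 0.1002, -0.0058]
tool_rot: [-3.14, 0.0, -2.914]
ft_force: [-0.0, 0.7, 0.3]
opening: 0.821
[ 0.52137978  0.10016445 -0.00561514] [ 0.7875986   0.39566689 -0.10381651]
```

View pics/s5.png

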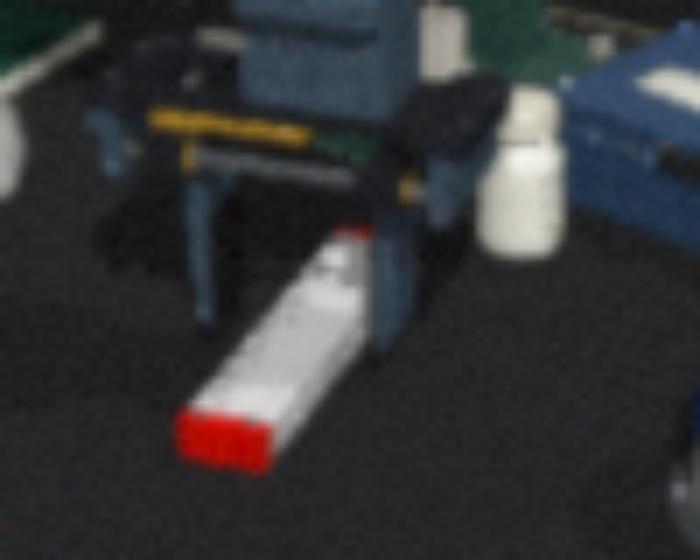

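The tips are now about 7 mm above the table, beside the beam (left tip at crop (205,330), right tip at (385,352)). The reported z is therefore about 20 mm low. I'll grip here.

```bash
python3 -m pendant '[{"jaw":2,"x":0,"y":0,"z":0,"roll":0},{"jaw":2,"x":0,"y":0,"z":0,"roll":0},{"jaw":2,"x":0,"y":0,"z":0,"roll":0},{"jaw":2,"x":0,"y":0,"z":0,"roll":0},{"jaw":2,"x":0,"y":0,"z":0,"roll":0},{"jaw":2,"x":0,"y":0,"z":0,"roll":0}]' 45; python3 -m pendant '[{"jaw":2,"x":0,"y":0,"z":0,"roll":0},{"jaw":2,"x":0,"y":0,"z":0,"roll":0}]'
```

```text
t: 9.6
position: [0.5214, 0.1002, -0.0056]
tool_rot: [-3.14, 0.001, -2.914]
ft_force: [0.2, 0.1, 0.3]
opening: 0.224
t: 9.85
position: [0.5214, 0.1002, -0.0056]
tool_rot: [-3.14, 0.001, -2.914]
ft_force: [-0.2, -0.4, -0.9]
opening: 0.219
```

Run:
```python
from h import *
a=imaging.snapshot("scene");b=imaging.snapshot("top")
cv2.imwrite("pics/s6.png",cv2.resize(a[180:260,200:300],None,fx=7,fy=7))
cv2.imwrite("pics/t6.png",cv2.resize(b[180:280,200:300],None,fx=6,fy=6))
```

```text
(no output)
```

View pics/s6.png

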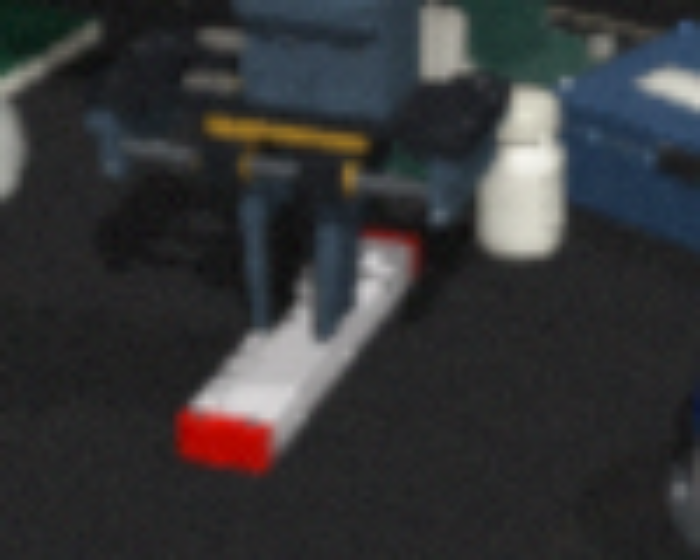

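View pics/t6.png

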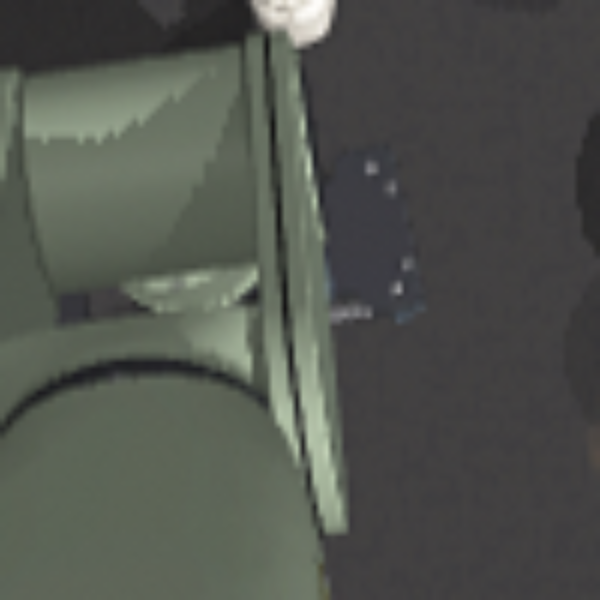

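The fingers at 20 mm opening hang above the beam (tips at crop (262,330) and (325,340)), so they are still higher than 20 mm. I'll open to straddle, but first touch the beam top gently with the tips to get the true height.

```bash
python3 -m pendant '[{"jaw":2,"x":0,"y":0,"z":-0.2,"roll":0},{"jaw":2,"x":0,"y":0,"z":-0.4,"roll":0},{"jaw":2,"x":0,"y":0,"z":-0.4,"roll":0}]' ; python3 -m pendant '[{"jaw":2,"x":0,"y":0,"z":-0.2,"roll":0},{"jaw":2,"x":0,"y":0,"z":-0.4,"roll":0},{"jaw":2,"x":0,"y":0,"z":-0.4,"roll":0}]'
```

```text
t: 10.32
position: [0.5217, 0.1002, -0.0063]
tool_rot: [-3.14, 0.002, -2.914]
ft_force: [-6.1, -0.6, 26.2]
opening: 0.224
t: 10.7
position: [0.5217, 0.1002, -0.0063]
tool_rot: [-3.14, 0.003, -2.914]
ft_force: [-8.2, -2.0, 30.8]
opening: 0.219
```

Contact happened at reported z = -6.3 mm on a surface at +20 mm, so the tool really sits about 34 mm higher than the frame says. I'll back off and work out the lateral offset as well.

```bash
python3 -m pendant '[{"jaw":2,"x":0,"y":0,"z":0.3,"roll":0},{"jaw":9,"x":0,"y":0,"z":1,"roll":0},{"jaw":9,"x":0,"y":0,"z":1,"roll":0}]' 45
python3 - <<'E'
from h import *
a=onz("scene",237.4,227.1,.0205);b=onz("scene",246.4,228.6,.0205);print(a,b,(a+b)/2,np.linalg.norm(a-b))
im=imaging.snapshot("scene")
cv2.imwrite("pics/s7.png",cv2.resize(im[180:260,200:300],None,fx=7,fy=7))
a=onz("scene",229.3,227.1,.0205);b=onz("scene",255,230.3,.0205);print(a,b,(a+b)/2,np.linalg.norm(a-b))
E
```

```text
t: 11.08
position: [0.5221, 0.1003, 0.0039]
tool_rot: [-3.14, 0.004, -2.914]
ft_force: [-0.0, 0.4, 0.6]
opening: 0.405
[0.50081296 0.10910557 0.0205    ] [0.50778198 0.07890102 0.0205    ] [0.50429747 0.0940033  0.0205    ] 0.03099810097633462
[0.48714237 0.13121214 0.0205    ] [0.51291714 0.04938907 0.0205    ] [0.50002976 0.0903006  0.0205    ] 0.08578666814568091
```

View pics/s7.png

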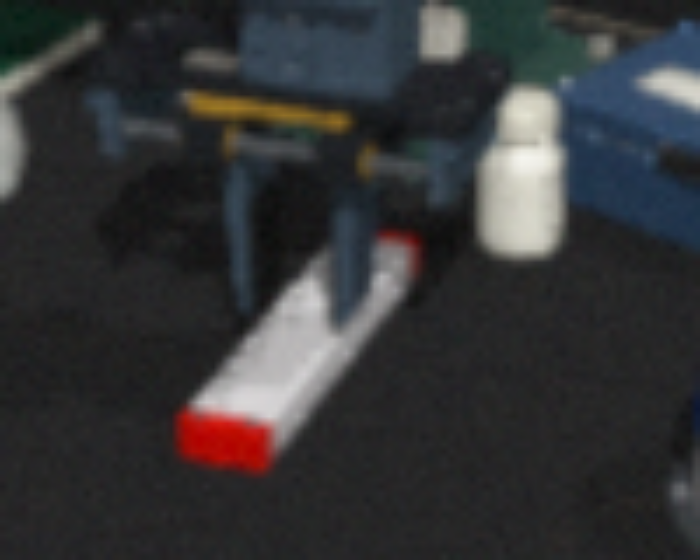

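The visible tip corners are the near edges of the 32 mm wide pads. Corrected for that, x and y agree with the frame within about 3 mm, so only z is off: tip height is about the reported z + 26 mm. I'll open and go down to reported z of about -21 mm.

```bash
python3 -m pendant '[{"jaw":7.5,"x":0,"y":0,"z":0.4,"roll":0},{"jaw":7.5,"x":0,"y":0,"z":0.4,"roll":0},{"jaw":7.5,"x":0,"y":0,"z":0.4,"roll":0},{"jaw":7.5,"x":0,"y":0,"z":0.4,"roll":0},{"jaw":7.5,"x":0,"y":0,"z":-1,"roll":0},{"jaw":7.5,"x":0,"y":0,"z":-2,"roll":0},{"jaw":7.5,"x":0,"y":0,"z":-2.4,"roll":0},{"jaw":7.5,"x":0,"y":0,"z":-2.4,"roll":0}]'; python3 -m pendant '[{"jaw":2,"x":0,"y":0,"z":0,"roll":0},{"jaw":2,"x":0,"y":0,"z":0,"roll":0},{"jaw":2,"x":0,"y":0,"z":0,"roll":0},{"jaw":2,"x":0,"y":0,"z":0,"roll":0},{"jaw":2,"x":0,"y":0,"z":0,"roll":0},{"jaw":2,"x":0,"y":0,"z":0,"roll":0}]' 45
```

```text
t: 12.12
position: [0.5214, 0.1002, -0.0211]
tool_rot: [-3.14, 0.002, -2.914]
ft_force: [0.0, 0.0, 0.3]
opening: 0.819
t: 12.88
position: [0.5214, 0.1005, -0.0209]
tool_rot: [-3.141, 0.002, -2.915]
ft_force: [-0.3, 2.4, 1.3]
opening: 0.431
```

Gripped at an opening of 39.3 mm, which matches the beam. Lift and weigh.

```bash
python3 -m pendant '[{"jaw":2,"x":0,"y":0,"z":2,"roll":0},{"jaw":2,"x":0,"y":0,"z":6,"roll":0},{"jaw":2,"x":0,"y":0,"z":11,"roll":0},{"jaw":2,"x":0,"y":0,"z":15,"roll":0},{"jaw":2,"x":0,"y":0,"z":15,"roll":0},{"jaw":2,"x":0,"y":0,"z":15,"roll":0}]' 50; python3 base.py lift2 30 scene;python3 -c "
import cv2;i=cv2.imread('pics/lift2.png');cv2.imwrite('pics/lift2c.png',cv2.resize(i[120:280,160:340],None,fx=4,fy=3.7))"
```

```text
t: 13.62
position: [0.5194, 0.1, 0.1267]
tool_rot: [-3.141, -0.003, -2.915]
ft_force: [0.1, 0.0, -5.4]
opening: 0.433
15.125 pos [0.52110004 0.10041325 0.12860987] rot [-3.14055369e+00  2.00430968e-03 -2.91459082e+00] open 0.4361374318199469
F [ 0.13916077 -0.1762326  -5.69669054] [0.54112306 0.51016997 0.51268266]
M [ 0.0355237   0.08272377 -0.00338853] [0.03131714 0.03496076 0.02685664]
```

View pics/lift2c.png

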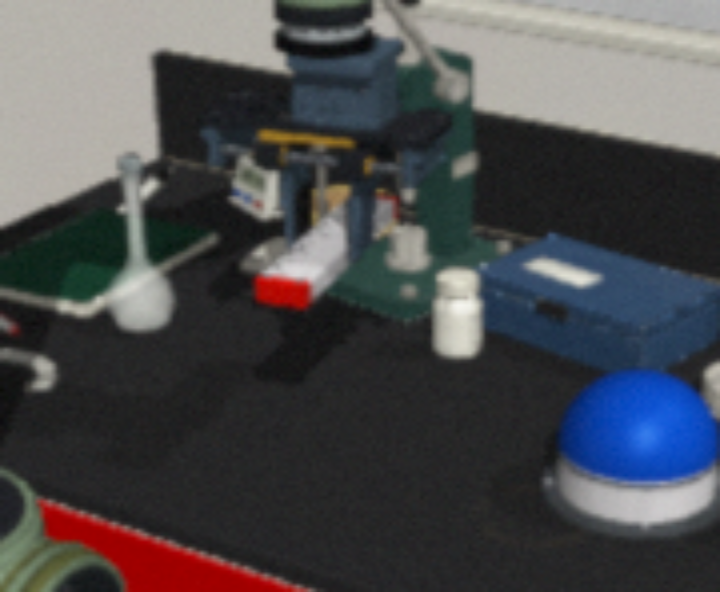

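The load is 5.7 N and the change in moment is (-0.025, +0.075). That puts the CoM about 14 mm from the tool axis towards the far (+x) end, so the TCP must go to about (0.518, -0.171). I'll move over the dome, staying a few mm above it, and look.

```bash
python3 -m pendant '[{"jaw":2,"x":0,"y":-4,"z":0,"roll":0},{"jaw":2,"x":0,"y":-9,"z":0,"roll":0},{"jaw":2,"x":0,"y":-14,"z":0,"roll":0},{"jaw":2,"x":0,"y":-19,"z":0,"roll":0},{"jaw":2,"x":-0.3,"y":-24,"z":0,"roll":0},{"jaw":2,"x":-0.3,"y":-27.2,"z":0,"roll":0},{"jaw":2,"x":-0.3,"y":-27.2,"z":-2,"roll":0},{"jaw":2,"x":-0.3,"y":-27.2,"z":-3.6,"roll":0}]'; python3 -m pendant '[{"jaw":2,"x":0,"y":0,"z":0,"roll":0},{"jaw":2,"x":0,"y":0,"z":0,"roll":0}]';python3 base.py d1s 6 scene;python3 base.py d1t 6 top;python3 -c "
import cv2;i=cv2.imread('pics/d1s.png');j=cv2.imread('pics/d1t.png');cv2.imwrite('pics/d1.png',cv2.hconcat([cv2.resize(i[150:270,250:370],None,fx=3.3,fy=3.3),cv2.resize(j[170:290,260:380],None,fx=3.3,fy=3.3)]))"
```

```text
t: 16.12
position: [0.5181, -0.1718, 0.0923]
tool_rot: [-3.141, 0.002, -2.915]
ft_force: [0.4, -0.9, -5.8]
opening: 0.433
t: 16.38
position: [0.5185, -0.1716, 0.0926]
tool_rot: [-3.141, 0.002, -2.915]
ft_force: [0.1, -0.2, -4.7]
opening: 0.436
16.675 pos [ 0.51860218 -0.17171778  0.09294935] rot [-3.14046768e+00  2.31643050e-03 -2.91524507e+00] open 0.4319841726901931
F [ 2.16524302e-03 -8.64734901e-03 -5.64629569e+00] [0.26915404 0.71744942 0.38091919]
M [0.0207326  0.07003676 0.00179752] [0.02343308 0.01109694 0.01526069]
16.975 pos [ 0.51813767 -0.171837    0.09248032] rot [-3.14092153e+00  1.60075640e-03 -2.91556111e+00] open 0.43085504045021195
F [-0.03038924 -0.03660894 -5.65352727] [0.16618774 0.24088203 0.39259212]
M [0.03370053 0.10280979 0.00961943] [0.03811763 0.04356441 0.02236159]
```

View pics/d1.png

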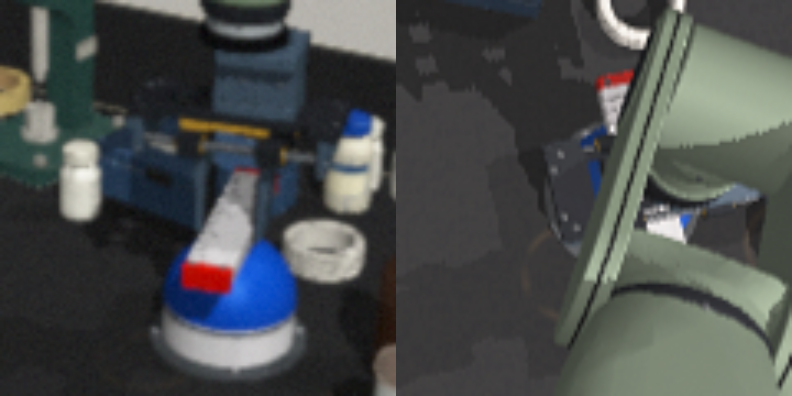

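The beam hovers about 8 mm above the dome. Its near cap is at crop (207,278) in the scene view and its far cap at (617,85) in the top view. Next I compare these with prediction.

Run:
```python
from h import *
u=np.array([.974,.226]);v=np.array([-.226,.974]);c=np.array([.5184,-.1717]);zb=.1136
def P(a,b,z): return [*(c+a*u+b*v),zb+z]
im=cv2.imread("pics/d1s.png");hsv=cv2.cvtColor(im,cv2.COLOR_BGR2HSV);H,S,V=[hsv[...,i].astype(int) for i in range(3)]
m=((H<8)|(H>172))&(S>120)&(V>60)
for cc,s,l in comps(m[190:260,290:350],10): print('scene red',cc+[290,190],s+[290,190,0,0,0])
print('pred near face corners',[np.round(proj("scene",P(-.1,b,z)),1) for b in(.02,-.02) for z in(0,.02)], 'top back edge of cap',[np.round(proj("scene",P(-.09,b,.02)),1) for b in(.02,-.02)])
im=cv2.imread("pics/d1t.png");hsv=cv2.cvtColor(im,cv2.COLOR_BGR2HSV);H,S,V=[hsv[...,i].astype(int) for i in range(3)]
m=((H<8)|(H>172))&(S>120)&(V>60)
for cc,s,l in comps(m[170:230,300:350],4): print('top red',cc+[300,170],s+[300,170,0,0,0])
print('pred far corners',[np.round(proj("top",P(a,b,.02)),1) for a in(.1,.092) for b in(.02,-.02) ])
cv2.imwrite("pics/d1tz.png",cv2.resize(im[180:260,300:360],None,fx=8,fy=7,interpolation=0))
```

```text
scene red [312.04716981 233.50943396] [305 230  15   8 106]
pred near face corners [array([304.3, 236.3]), array([304.5, 229.9]), array([318.7, 238.7]), array([319.1, 232.2])] top back edge of cap [array([305.5, 228.1]), array([319.9, 230.5])]
top red [325.81578947 193.34210526] [320 191  12   6  38]
pred far corners [array([320.3, 193.2]), array([334.4, 190.3]), array([320.9, 195.9]), array([335.1, 193. ])]
```

View pics/d1tz.png

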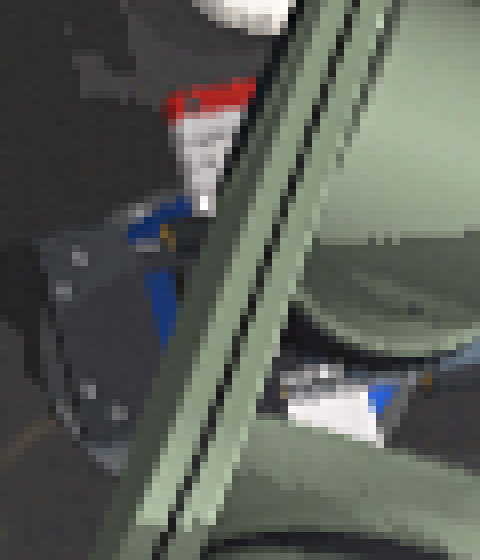

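Prediction and pictures agree within about 0.5 px (1-2 mm) in both views. Lower to touch.

```bash
python3 -m pendant '[{"jaw":2,"x":0,"y":0,"z":-0.3,"roll":0},{"jaw":2,"x":0,"y":0,"z":-0.6,"roll":0},{"jaw":2,"x":0,"y":0,"z":-0.75,"roll":0},{"jaw":2,"x":0,"y":0,"z":-0.75,"roll":0}]'; python3 -m pendant '[{"jaw":2,"x":0,"y":0,"z":-0.1,"roll":0},{"jaw":2,"x":0,"y":0,"z":-0.1,"roll":0}]'
```

```text
t: 17.48
position: [0.5179, -0.1718, 0.0846]
tool_rot: [-3.141, 0.001, -2.916]
ft_force: [0.5, 0.5, -5.1]
opening: 0.431
t: 17.73
position: [0.5182, -0.1719, 0.084]
tool_rot: [-3.141, 0.002, -2.916]
ft_force: [-0.4, 0.0, -3.0]
opening: 0.431
```

```bash
python3 -m pendant '[{"jaw":2,"x":0,"y":0,"z":-0.1,"roll":0},{"jaw":2,"x":0,"y":0,"z":-0.1,"roll":0}]'; python3 base.py c1 20 scene
```

```text
t: 17.98
position: [0.5182, -0.1719, 0.0839]
tool_rot: [-3.14, 0.002, -2.916]
ft_force: [-4.0, -0.2, 5.0]
opening: 0.433
18.975 pos [ 0.51820346 -0.17191885  0.08390422] rot [-3.14045016e+00  2.32259202e-03 -2.91554355e+00] open 0.43486066055528727
F [-3.71332895  0.88991725  5.75440041] [0.34669503 0.36564486 0.57873663]
M [0.29103419 0.64000711 0.02983507] [0.03223624 0.02756058 0.02044625]
```

Contact comes at 105 mm, as it should. I'll relax the press and then open the jaws a little, so that the fingers still flank the beam while I watch for tilt.

```bash
python3 -m pendant '[{"jaw":2,"x":0,"y":0,"z":0.03,"roll":0},{"jaw":2,"x":0,"y":0,"z":0.03,"roll":0}]' 20; python3 -m pendant '[{"jaw":4.3,"x":0,"y":0,"z":0,"roll":0},{"jaw":4.6,"x":0,"y":0,"z":0,"roll":0},{"jaw":5,"x":0,"y":0,"z":0,"roll":0},{"jaw":5,"x":0,"y":0,"z":0,"roll":0}]' ;python3 base.py r1 2 scene; python3 -c "
import cv2;i=cv2.imread('pics/r1.png');cv2.imwrite('pics/r1c.png',cv2.resize(i[170:270,270:370],None,fx=6,fy=6))"
```

```text
t: 19.23
position: [0.5182, -0.1719, 0.084]
tool_rot: [-3.141, 0.002, -2.915]
ft_force: [-2.1, -0.2, -0.3]
opening: 0.442
t: 19.73
position: [0.5184, -0.172, 0.0841]
tool_rot: [-3.14, 0.003, -2.916]
ft_force: [-1.2, -0.3, 0.2]
opening: 0.55
19.825 pos [ 0.51830219 -0.17195325  0.084036  ] rot [-3.14038072e+00  2.45346228e-03 -2.91550192e+00] open 0.5466949005441405
F [-0.62413224 -0.54102816 -0.05746595] [0.23331468 0.63669053 0.1119616 ]
M [ 0.0142683   0.02648301 -0.01130847] [0.00372437 0.00753531 0.04325171]
```

View pics/r1c.png

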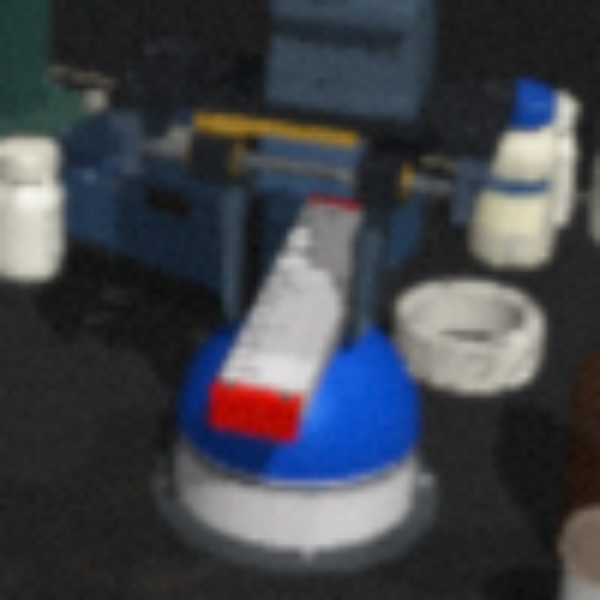

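The beam sits on the dome and is free of the fingers. I'll measure its tilt against the gripped picture.

```bash
cat > tilt.py <<'E'
from h import *
import sys
for f in sys.argv[1:]:
    im=cv2.imread(f"pics/{f}.png");hsv=cv2.cvtColor(im,cv2.COLOR_BGR2HSV);H,S,V=[hsv[...,i].astype(int) for i in range(3)]
    m=((H<8)|(H>172))&(S>120)&(V>60)
    for cc,s,l in comps(m[190:260,290:350],3): print(f,'red',(cc+[290,190]).round(2),s+[290,190,0,0,0])
E
python3 tilt.py c1 r1; python3 base.py r2 4 scene; python3 base.py r3 4 scene; python3 tilt.py r2 r3
```

```text
c1 red [326. 204.] [324 204   5   1   5]
c1 red [311.88 236.38] [305 232  15   9 106]
r1 red [327.   203.25] [324 203   6   2   8]
r1 red [311.8  237.87] [305 233  15  10 107]
20.025 pos [ 0.51822421 -0.17192894  0.08401442] rot [-3.14053634e+00  2.22050469e-03 -2.91553436e+00] open 0.5474046356088313
F [0.53990303 0.10545627 0.21016561] [0.24311264 0.51064988 0.27473612]
M [ 0.05256849  0.03862264 -0.02191228] [0.0180268  0.01188353 0.030407  ]
20.225 pos [ 0.51820098 -0.171939    0.08400721] rot [-3.14049529e+00  2.23559689e-03 -2.91552955e+00] open 0.5465072211584289
F [-0.13710334 -0.36256519 -0.0421263 ] [0.45809102 0.4705122  0.62448764]
M [0.06758477 0.01533335 0.01526765] [0.02192405 0.01814112 0.0243271 ]
r2 red [327.   203.25] [324 203   6   2   8]
r2 red [311.8  237.87] [305 233  15  10 107]
r3 red [327.   203.25] [324 203   6   2   8]
r3 red [311.8  237.87] [305 233  15  10 107]
```

The near end is 1.5 px lower than when gripped, about 4.6 mm over 114 mm, so the tilt is roughly 0.04 rad. It did not change over 0.4 s, so the beam is still. I'll open wider and rise straight up.

```bash
python3 -m pendant '[{"jaw":5.5,"x":0,"y":0,"z":0,"roll":0},{"jaw":6,"x":0,"y":0,"z":0,"roll":0},{"jaw":6.5,"x":0,"y":0,"z":0,"roll":0},{"jaw":7,"x":0,"y":0,"z":0,"roll":0},{"jaw":7,"x":0,"y":0,"z":1,"roll":0},{"jaw":7,"x":0,"y":0,"z":3,"roll":0},{"jaw":7,"x":0,"y":0,"z":6,"roll":0},{"jaw":7,"x":0,"y":0,"z":10,"roll":0}]'; python3 -m pendant '[{"jaw":7,"x":0,"y":0,"z":4,"roll":0},{"jaw":7,"x":-4,"y":4,"z":6,"roll":0},{"jaw":7,"x":-8,"y":9,"z":6,"roll":0},{"jaw":7,"x":-10,"y":14,"z":6,"roll":0},{"jaw":7,"x":-12,"y":19,"z":6,"roll":0},{"jaw":7,"x":-12,"y":24,"z":6,"roll":0},{"jaw":7,"x":-12,"y":26,"z":6,"roll":0},{"jaw":7,"x":-12,"y":26,"z":6,"roll":0}]'
python3 base.py f1 6 scene; python3 base.py f1t 4 top; python3 base.py f2 4 scene; python3 tilt.py f1 f2;python3 -c "
import cv2;i=cv2.imread('pics/f2.png');j=cv2.imread('pics/f1t.png');cv2.imwrite('pics/f.png',cv2.hconcat([cv2.resize(i[160:280,260:400],None,fx=2.8,fy=4.2),cv2.resize(j[150:290,260:400],None,fx=2.8,fy=3.6)]))"
```

```text
t: 21.22
position: [0.5177, -0.1718, 0.185]
tool_rot: [-3.141, 0.001, -2.916]
ft_force: [0.7, -0.0, -0.2]
opening: 0.767
t: 22.22
position: [0.3977, 0.0892, 0.2457]
tool_rot: [-3.141, 0.002, -2.913]
ft_force: [0.1, -0.4, -0.6]
opening: 0.767
22.525 pos [0.39775098 0.08762487 0.24523335] rot [-3.14096546e+00  1.24444267e-03 -2.91715060e+00] open 0.7686473652225131
F [ 0.37280721 -0.17813903  0.20056376] [0.36603617 0.44785104 0.35961542]
M [ 0.03691208  0.01410729 -0.02744617] [0.02909248 0.02906416 0.04045053]
22.725 pos [0.39778631 0.08765072 0.24499669] rot [-3.14117032e+00  1.11992214e-03 -2.91643003e+00] open 0.7668903485754119
F [0.26216498 0.22185509 0.01802705] [0.34452282 0.65128757 0.37627652]
M [ 0.06262098  0.01223306 -0.0045305 ] [0.0218178  0.01567475 0.04874908]
22.925 pos [0.39774948 0.08802739 0.24496123] rot [-3.14114702e+00  1.14108249e-03 -2.91576415e+00] open 0.7653506998579045
F [-0.20503917 -0.07492461 -0.08249238] [0.47424166 0.29426815 0.54404646]
M [0.07817338 0.03243204 0.00494707] [0.02247061 0.032438   0.02167641]
f1 red [329.27 203.67] [324 203  11   3  15]
f1 red [311.8  237.87] [305 233  15  10 107]
f2 red [329.27 203.67] [324 203  11   3  15]
f2 red [311.8  237.87] [305 233  15  10 107]
```

View pics/f.png

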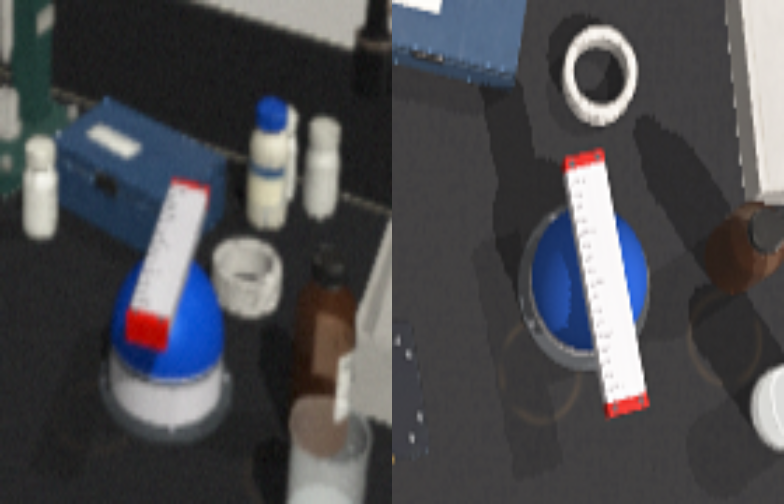

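The beam rests alone on the dome in both views, and the bystanders stand in place. One last check: sideways tilt from the cap edge and end heights from the two views.

```bash
python3 - <<'E'
from h import *
def red(f):
    im=cv2.imread(f"pics/{f}.png");hsv=cv2.cvtColor(im,cv2.COLOR_BGR2HSV);H,S,V=[hsv[...,i].astype(int) for i in range(3)]
    return ((H<8)|(H>172))&(S>120)&(V>60)
for f in ("c1","f2"):
    m=red(f)[225:250,303:323]
    xs=[x for x in range(20) if m[:,x].any()][2:-2]
    print(f,'bottom-edge slope',np.polyfit(xs,[np.where(m[:,x])[0].max() for x in xs],1)[0],'top',np.polyfit(xs,[np.where(m[:,x])[0].min() for x in xs],1)[0])
t=cv2.imread("pics/f1t.png")
m=(cv2.cvtColor(t,cv2.COLOR_BGR2HSV)[...,2]>150)|red("f1t"); bl=[(c,s,l) for c,s,l in comps(m[185:275,315:355],150)]
for c,s,l in bl:
    r=cv2.minAreaRect((np.argwhere(l)[:,::-1]+[315,185]).astype(np.float32)); P=np.array([onz("top",*p,.125) for p in cv2.boxPoints(r)]);print(s,r,P.mean(0),'sides',np.linalg.norm(P[0]-P[1]),np.linalg.norm(P[1]-P[2]))
    e=[(P[0]+P[1])/2,(P[2]+P[3])/2] if np.linalg.norm(P[0]-P[1])<.1 else [(P[1]+P[2])/2,(P[3]+P[0])/2]; print(e)
E
python3 - <<'E'
import sys;sys.path.insert(0,'.')
import os;os.chdir('.')
from h import *
i=cv2.imread("pics/f2.png")[195:250,295:345];cv2.imwrite("pics/fz.png",cv2.resize(i,None,fx=11,fy=10,interpolation=0))
E
```

```text
c1 bottom-edge slope 0.1272727272727272 top 0.12727272727272712
f2 bottom-edge slope 0.20909090909090866 top 0.21818181818181803
[   5    6   32   75 1234] ((339.06561279296875, 227.2786865234375), (74.55229949951172, 23.24749183654785), 76.75948333740234) [ 0.52060688 -0.18156329  0.125     ] sides 0.06521225828319921 0.20452446673287403
[array([ 0.62017927, -0.159182  ,  0.125     ]), array([ 0.4210345 , -0.20394458,  0.125     ])]
```

View pics/fz.png

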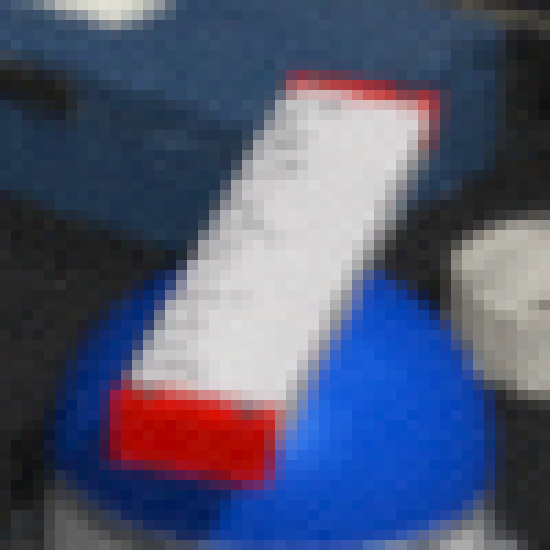

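The coarse edge slope hints at a sideways tilt of a few hundredths of a radian or more, so I'll measure it with subpixel edges before trusting it.

Run:
```python
from h import *
def edges(f):
    im=cv2.imread(f"pics/{f}.png").astype(float); r=im[...,2]-np.maximum(im[...,0],im[...,1])
    out=[]
    for x in range(307,318):
        col=r[222:250,x]; h=.5*np.sort(col)[-3:].mean()
        up=np.where(col>h)[0]; a,b=up[0],up[-1]
        top=a-1+(h-col[a-1])/(col[a]-col[a-1]); bot=b+(col[b]-h)/(col[b]-col[b+1]); out.append((x,top+222,bot+222))
    o=np.array(out);pt=np.polyfit(o[:,0]-312,o[:,1],1);pb=np.polyfit(o[:,0]-312,o[:,2],1)
    print(f,'top slope %.3f mid %.2f  bottom slope %.3f mid %.2f'%(*pt,*pb), 'rms',np.std(o[:,2]-np.polyval(pb,o[:,0]-312)).round(2))
for f in("d1s","c1","r1","r3","f1","f2"): edges(f)
u=np.array([.974,.226]);v=np.array([-.226,.974])
def pred(c,zb,pitch,roll,a=-.1):
    # pitch: near end down ; roll: -v side down
    k=np.array([*u,0]);l=np.array([*v,0]);z=np.array([0,0,1.])
    U=k*np.cos(pitch)+z*np.sin(pitch);L=l*np.cos(roll)+z*np.sin(roll)
    c=np.array([*c,zb]);return [np.array(proj("scene",c+a*U+b*L)) for b in(.02,-.02)]
for p,r in((0,0),(.04,0),(.04,.05),(.04,.1)):
    A,B=pred((.5182,-.1719),.105,p,r);d=B-A;print(p,r,'pred bottom slope %.3f mid %.2f'%(d[1]/d[0],(A[1]+d[1]/d[0]*(312-A[0]))))
```

```text
d1s top slope 0.139 mid 229.81  bottom slope 0.142 mid 237.23 rms 0.1
c1 top slope 0.154 mid 232.79  bottom slope 0.143 mid 240.18 rms 0.09
r1 top slope 0.193 mid 234.22  bottom slope 0.193 mid 241.56 rms 0.06
r3 top slope 0.191 mid 234.21  bottom slope 0.191 mid 241.57 rms 0.05
f1 top slope 0.192 mid 234.23  bottom slope 0.193 mid 241.55 rms 0.06
f2 top slope 0.192 mid 234.22  bottom slope 0.193 mid 241.56 rms 0.05
0 0 pred bottom slope 0.167 mid 240.41
0.04 0 pred bottom slope 0.167 mid 241.68
0.04 0.05 pred bottom slope 0.212 mid 241.71
0.04 0.1 pred bottom slope 0.257 mid 241.74
```

Relative to the gripped pose, the beam is tilted about 0.045 rad lengthwise and 0.03-0.05 rad sideways. The total of about 0.07 rad is under the 0.12 limit, and the edges have stayed within 0.02 px over 3 s. Handing in.

```bash
python3 -c "
from plant import workorder,get_obs
print(get_obs()['t']);print(workorder.hand_in())"
```

```text
22.925
the job is handed in; nothing more can be done
None
```

The beam is resting on the dome alone, close to level and still, and I handed the job in at 22.9 s with the arm clear of everything. No verdict was reported.

**Finding the balance point:** I gripped the beam at its middle and weighed it at 5.7 N. The change in wrist moment put the balance point about 14 mm from the grip, towards the far (+x) end. I set that point over the crown, and the beam made contact at a height of about 105 mm, as it should.

**Last checks:**
- **Level:** the beam tilts about 0.045 rad lengthwise and 0.03–0.05 rad sideways, about 0.07 rad in all against the limit of 0.12. These come from image edges compared with the gripped pose, good to roughly ±0.02 rad. I did not regrasp to trim it further.
- **Still:** the cap edges stayed within about 0.02 px from release to hand-in, about 3 s.
- **Position:** the beam's middle is about 14–20 mm from the crown seen from above, against the limit of 60 mm. That comes from the tool pose when I let go and a rough fit to the top picture.
- **Bystanders:** the ring, brown bottle, beaker and white bottle looked in place in the last pictures. I only judged this by eye. The flask is outside those final crops, and the arm did not pass close to it.

**What went wrong or disagreed:**
- The fingertips stood about 34 mm higher than the stated tool frame implies, so my first three grip attempts closed above the beam. I found the offset by touching the beam's top with the tips, at up to about 31 N. The beam did not move in the first failed attempt, and I did not measure it again after the others.
- The wrist moments while pressing on the dome did not fit a moment reference at the tool centre, so I did not use them.

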